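# File a flat carton on edge in the drawer slot and shut the drawer

## Task

Take the flat carton off the sloping holder and stand it upright on its long thin edge in the narrow slot along the left wall of the open drawer, resting on the drawer floor. Then slide the drawer fully shut without slamming it. Leave the stapler, the small squat carton and the petri dish on the worktop where they are.

Things in the scene. Friction and masses are not known exactly. Their poses are not given: they have to be found in the camera images.
- carton: flat printed carton 65 x 141 x 30 mm (its x, y, z), 120 g. Origin at the centre of a big face; z runs through the 30 mm thickness to the other face. At first it leans at 50 degrees on the holder: origin face on two ribs, lower long edge on a lip, +x up the slope, upper long edge free. Grip it over that edge, across the 30 mm, midway along its length, tool tilted 40 degrees
- carton_mid (a point): centre of the flat carton, with the carton's axes
- holder: fixed sloping aluminium holder, base plate 120 x 150 x 6 mm. Origin at the centre of the plate's underside; the slope rises towards its +x at 50 degrees: two ribs 12 mm wide at y = -56 and +56 mm (open between them, so a finger can go behind the carton), lip 14 mm proud of the slope at the lower end
- drawer (a joint): opening in m of the only drawer of a fixed white benchtop drawer unit 240 wide x 210 deep x 115 mm high: 0 fully shut, 0.205 fully open; starts 0.18 to 0.205 open. When shut, the back of the 15 mm thick drawer front lies 2 mm before the cabinet. Petri dishes stored in the wide compartment right of the slot are fixed, up to 31 mm above the drawer floor
- slot_floor (a point): on the drawer floor, mid-width of the slot, under the middle of the stored carton; moves with the drawer. x along the slot (closing direction), y left, z up. Slot 42 mm wide between the drawer's left wall and a divider, both 30 mm high; from 92 mm before the point (drawer front, 93 mm above floor) to 105 mm behind. Floor 12 mm above worktop; 93 mm headroom when shut
- drawer_front (a point): on the outer face of the drawer front, mid-width, 85 mm above the worktop, 20 mm below the front's top edge; moves with the drawer; x is the closing direction. Front 238 mm wide, 7 to 105 mm above the worktop, 15 mm thick; a steel bow pull 90 mm long, mid-width, stands out 28 mm, its bar 34 to 42 mm above the worktop
- stapler: bystander: stapler 32 x 131 x 44 mm, origin at the centre of its underside; to be left alone
- low_carton: bystander: squat carton 70 x 111 x 50 mm lying on the worktop, origin at the centre of its underside; to be left alone
- petri: bystander: petri dish 61 mm across, 15 mm high, on the worktop, origin at the centre of its underside; to be left alone

How it is judged:
By the outcome, as a careful person would: the job done as asked, in the order asked, and still so for the second after the job is handed in, with the robot touching nothing.
It also fails if it takes over 48 s, if anything falls off the work surface, if the arm or the gripper's body presses on something with over 40 N, if the wrist force passes 120 N, or if a joint passes its speed limit or range.

## Robot

A 6-joint arm with a two-finger parallel gripper is mounted at the origin on a cart in front of the work surface, level with it; the furniture and walls round the work are solid. World frame = base frame: x ahead of the robot, y to its left, z up, the work surface at z = 0. Lengths are in mm, angles in degrees, forces in N, time in s.
With the tool pointing down it reaches from about 375 to 900 mm from the base axis. Payload 3.1 kg.
Tool frame: the origin (TCP) lies at the very end of the fingers, on their centre line; the grasp point (between the pads) lies ctrl.tcp_to_grasp behind it (ctrl.tcp_to_grasp is the distance from the TCP to the grasp point, in mm); z points along the fingers, y is the line along which they close (so a half turn about z gives the same grasp; the last joint's range is limited). The gripper opens to 87 mm and grips with 3 to 60 N. Pads are 19 mm wide; open, the fingers measure 117 mm over their backs; the gripper's body (75 mm by 190 mm) begins 51 mm behind the grasp point.
Start: joints at [-83.566, 30.224, 82.088, -0, 67.689, -10.227], TCP at [179.223, -598.729, 222.548] pointing down, gripper open.
Joint ranges: [-176.69, 176.69], [-43.24, 126.21], [12.49, 139.97], [-82, 262], [0, 151.66], [-163.58, 163.58]. Speed limits (degrees/s): [159.86, 159.86, 180, 180, 180, 180].

## Interface

Orientations are given as a 3x3 rotation matrix whose columns are the frame's x, y, z axes.
In Python, from cell import ctrl gives the robot as it stands.
- The arm moves only by the shell command python3 -m creep 'ROWS'. ROWS is JSON, a list of rows, each an object of numbers: "claw": the closure, from -1 (fully open) to 1 (shut); "tx", "ty", "tz": the shift along the tool's x, y, z in m; "ax", "ay", "az": the turn, a rotation vector about the tool's x, y, z in units of 8 degrees (1.0 is 8 degrees). In form: [{"claw": .., "tx": .., "ty": .., "tz": .., "ax": .., "ay": .., "az": ..}, ...]. A call has 1 to 5 rows; each row shifts and turns the commanded pose from where the row before left it, along the tool's axes as they then stand; what a row does not reach is not made up. A row lasts 1/10 s, in which the tool goes at most 50 mm and 8.59 degrees, less where a joint would pass 70% of its speed; a pose out of reach is approached as far as the arm can. A call with a gripper value outside its range is refused whole. The fingers move at their own pace and stop on an object; the grip force is fixed at half the most. Time passes only in rows, so rows that do not move let the fingers close. It gives the time, the measured TCP pose, the force, the opening and the grip force at its end, in the units of the state.
- ctrl.get_obs(): the state, without advancing time (a new reading comes with each control period).
- ctrl.snapshot(name): name is "scene" or "top" or "wrist"; returns (picture, depth): 420x560x3 uint8, blue, green, red; 420x560 float32, mm along the optical axis (not along the pixel's ray), 0 where there is no reading.
- ctrl.camera_info(name): a dict with "fx", "fy", "cx", "cy" (pixels), "R" (3x3) and "t" (3): a world point X has camera coordinates R X + t; the wrist camera has in their place "mount" (4x4, takes a point from camera to tool coordinates, whose origin is the TCP and whose axes are the flange's). Camera axes: x right, y down, z forward; pixel columns grow to the right and rows downward; lengths in mm; the calibration is good to about 2 mm. A picture is of the moment at which its call begins: read the wrist's pose just before it. camera_info takes no time and is no camera call.
- ctrl.sign_off(): hands the job in; it is judged then, once.
The state is a dict: "t": time; "joints": joint angles; "joint_velocities": joint speeds; "joint_efforts": joint torques, N m; "tcp_pos": TCP position; "orientation": TCP orientation; "contact_force": force on the tool from outside, world axes, zero at the start; "torque": the same for the moment, N m; "opening": finger opening in mm; "grasp_force": force on a finger pad.
Only numpy, scipy, OpenCV 4.12 (cv2) and the standard library are available. Lean on these libraries where they do the work, as an engineer would, in place of code of your own. Each camera call takes 0.05 s, during which the arm holds its last target. There are 200 camera calls.

## Working session

There is one attempt and no reset: what is moved stays moved. The work goes in short steps, Python scripts to look and compute and a shell command to move; the robot and the scene stay as the last step left them, time stands still between calls to the robot, and variables do not carry over. Pictures are saved under pics/ and viewed, at most 10 in all, crops included, and the job is handed in when it is done.

```bash
mkdir -p pics; ls; python3 - <<'E'
from cell import ctrl
import cv2,numpy as np
print(ctrl.get_obs(), ctrl.tcp_to_grasp)
for n in("scene","top"):
    p,d=ctrl.snapshot(n); cv2.imwrite(f"pics/{n}0.png",p); np.savez(f"{n}0.npz",p=p,d=d); print(ctrl.camera_info(n))
print(ctrl.camera_info("wrist"))
E
```

```text
pics
{'t': 0.0, 'joints': array([-8.35635590e+01,  3.02784827e+01,  8.21577384e+01, -6.00535273e-04,
        6.76899408e+01, -1.02282269e+01]), 'joint_velocities': array([-0.0328687 ,  0.09360405, -0.01244447,  0.07393238, -0.09016667,
        0.07903555]), 'joint_efforts': array([-1.02501355e-03, -4.40039492e+01, -1.76592636e+01,  6.33795164e-02,
        5.81788807e-02, -1.48799109e-04]), 'tcp_pos': array([ 179.16129253, -597.9874621 ,  221.56932924]), 'orientation': array([[ 9.57998422e-01,  2.86773356e-01, -2.56474884e-04],
       [ 2.86773217e-01, -9.57996002e-01,  2.18697107e-03],
       [ 3.81463120e-04, -2.16866496e-03, -9.99997576e-01]]), 'contact_force': array([-0.11653685, -0.09179689, -0.508205  ]), 'torque': array([-0.02211101, -0.00699066, -0.05577287]), 'grasp_force': 0.0, 'opening': 87.28858738192575} 18.700000000000003
{'fx': 417.25552310982323, 'fy': 417.25552310982323, 'cx': 284.0377648177317, 'cy': 206.33376724292754, 'R': array([[-0.5807706 , -0.81403052, -0.00773435],
       [-0.59175997,  0.4286779 , -0.6826825 ],
       [ 0.55903994, -0.39190504, -0.7306742 ]]), 't': array([ 291.3393828 ,  401.8057078 , 1043.80593202])}
{'fx': 489.9647282143902, 'fy': 489.9647282143902, 'cx': 281.6345185895815, 'cy': 207.6241189698268, 'R': array([[-0.01014788, -0.99965189, -0.02435416],
       [-0.99862507,  0.0113841 , -0.05117012],
       [ 0.05142956,  0.0238014 , -0.99839296]]), 't': array([ -36.74726767,  541.0882579 , 1362.22233212])}
{'fx': 306.29935777577646, 'fy': 306.29935777577646, 'cx': 279.212676115839, 'cy': 204.5873274114382, 'mount': array([[ 4.82729199e-04, -9.66009032e-01, -2.58507867e-01,
         7.14298771e+01],
       [ 9.99999798e-01,  5.73287454e-04, -2.74930731e-04,
        -9.73524721e-02],
       [ 4.13784886e-04, -2.58507682e-01,  9.66009113e-01,
        -1.61653897e+02],
       [ 0.00000000e+00,  0.00000000e+00,  0.00000000e+00,
         1.00000000e+00]])}
```

View pics/scene0.png

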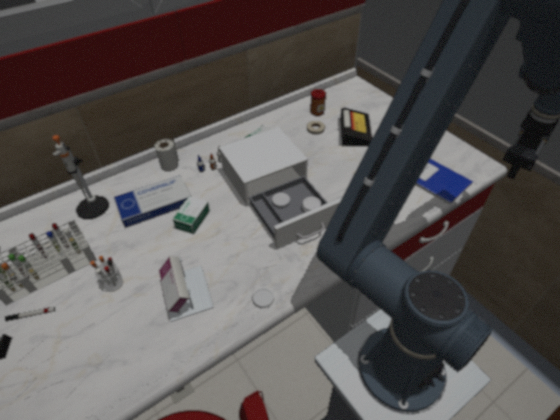

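View pics/top0.png

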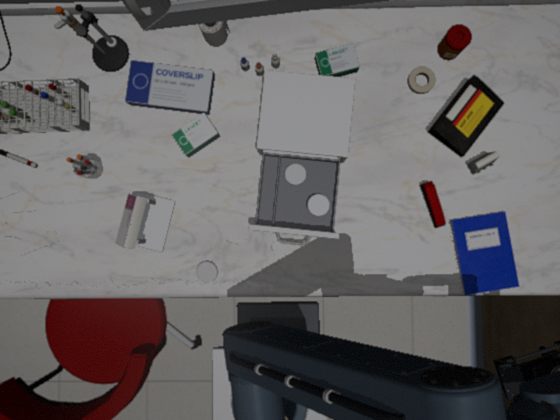

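The scene view shows the leaning carton on the holder near (180,285) and the open drawer near (295,210), with the petri dish at (262,297) and the low carton at (190,213). In the top view the holder is near (145,220), the drawer near (297,190), the stapler near (432,203) and the petri dish near (207,270). Next I'll enlarge the holder and drawer and compute the point clouds.

```bash
cat > h.py <<'E'
import numpy as np,cv2
from cell import ctrl
def cloud(n,d,o=None):
    c=ctrl.camera_info(n); v,u=np.mgrid[:d.shape[0],:d.shape[1]]
    P=np.stack([(u-c['cx'])/c['fx']*d,(v-c['cy'])/c['fy']*d,d],-1).astype(float)
    if n=='wrist':
        M=c['mount']; P=P@M[:3,:3].T+M[:3,3]; W=P@o['orientation'].T+o['tcp_pos']
    else: W=(P-c['t'])@c['R']
    W[d<=0]=np.nan
    return W
def crop(p,x0,x1,y0,y1,k,): return cv2.resize(p[y0:y1,x0:x1],None,fx=k,fy=k,interpolation=cv2.INTER_CUBIC)
E
python3 - <<'E'
from h import *
T=np.load('top0.npz');S=np.load('scene0.npz')
a=crop(T['p'],105,185,180,260,5); b=crop(T['p'],240,360,150,250,3.3333)
c=crop(S['p'],150,230,245,325,2.5)
d=crop(S['p'],215,345,130,250,1.66)
top=np.zeros((600,800,3),np.uint8)
top[:400,:400]=a; bb=cv2.resize(b,(400,333)); top[:333,400:]=bb; top[400:600,:200]=c; d=d[:200];top[400:400+d.shape[0],200:200+d.shape[1]]=d
cv2.imwrite('pics/crop1.png',cv2.convertScaleAbs(top,alpha=1.3))
W=cloud('top',T['d']);np.set_printoptions(precision=0,suppress=True,linewidth=220)
print('holder');
for v in range(190,256,5): print(v,[tuple(int(q) if q==q else -999 for q in W[v,u]) for u in range(112,180,6)])
print('drawer')
for v in range(140,246,8): print(v,[tuple(int(q) if q==q else -999 for q in W[v,u]) for u in range(246,356,9)])
E
```

```text
holder
190 [(597, 442, 1), (597, 426, -1), (597, 411, -7), (596, 390, 1), (597, 375, -5), (596, 356, 1), (596, 340, -2), (595, 321, 1), (595, 304, 0), (595, 287, 0), (595, 270, -2), (595, 253, 0)]
195 [(583, 446, -8), (583, 427, -4), (582, 407, 2), (576, 365, 76), (574, 343, 93), (581, 354, 7), (581, 336, 8), (581, 322, 0), (581, 305, -1), (581, 286, 2), (581, 270, -1), (580, 251, 6)]
200 [(568, 441, 2), (568, 425, 0), (568, 407, 3), (562, 362, 84), (560, 339, 106), (561, 327, 93), (561, 313, 87), (565, 316, 18), (566, 303, 6), (566, 284, 12), (566, 268, 6), (565, 251, 7)]
205 [(554, 443, -2), (554, 426, -3), (553, 408, 0), (548, 361, 88), (547, 340, 103), (547, 327, 93), (552, 336, 8), (552, 320, 4), (552, 303, 4), (552, 285, 6), (551, 268, 8), (552, 252, 3)]
210 [(539, 442, 1), (539, 425, 0), (536, 386, 61), (534, 358, 95), (534, 340, 103), (534, 327, 91), (538, 338, 3), (538, 321, 2), (538, 302, 9), (537, 285, 6), (537, 268, 7), (537, 253, -1)]
215 [(525, 442, 1), (525, 426, -1), (522, 382, 72), (520, 355, 106), (521, 341, 97), (521, 330, 83), (524, 336, 10), (524, 321, 2), (524, 
[... 3875 characters left out ...]
 (504, -169, 12), (504, -195, 0), (504, -220, 4), (504, -246, -3)]
228 [(484, 59, 0), (483, 25, 102), (483, 1, 105), (482, -21, 105), (482, -45, 106), (482, -68, 100), (482, -93, 15), (482, -118, 11), (482, -143, 9), (482, -168, 14), (482, -195, 0), (481, -220, -3), (481, -245, 0)]
236 [(462, 59, 0), (461, 34, -5), (461, 8, -3), (461, -16, 0), (461, -42, 0), (460, -67, -1), (460, -93, 0), (460, -117, 43), (460, -138, 109), (460, -162, 103), (460, -185, 103), (459, -220, -2), (458, -245, -1)]
244 [(439, 59, 1), (439, 34, 1), (438, 8, 1), (438, -17, 5), (438, -42, 0), (438, -67, 1), (438, -92, 42), (437, -118, 0), (437, -143, 0), (437, -168, 3), (437, -194, 1), (436, -219, -2), (436, -244, 0)]
```

View pics/crop1.png

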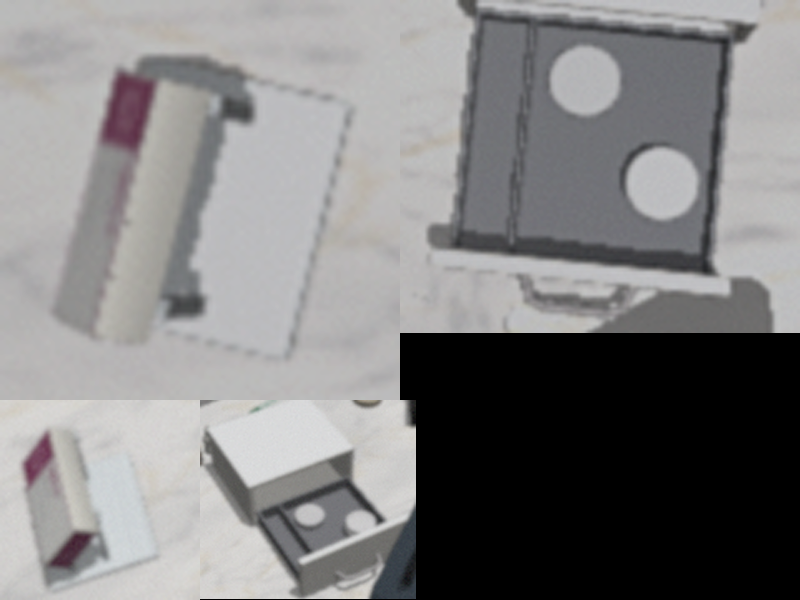

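The enlarged crop shows the carton's top edge running at about -11.5° yaw (crop (205,90) to (155,340)). The slot lies along the drawer's left side, between crop (465,20)–(455,245) and (530,25)–(512,245). I'll move the wrist camera over the drawer for close measurement.

```bash
python3 -m creep '[{"claw":-1,"az":0.95},{"claw":-1,"az":0.95},{"claw":-1,"az":0.95},{"claw":-1,"tx":0.017,"ty":-0.045,"tz":-0.009},{"claw":-1,"tx":0.017,"ty":-0.045,"tz":-0.009}]'
python3 -m creep '[{"claw":-1,"tx":0.017,"ty":-0.045,"tz":-0.009},{"claw":-1,"tx":0.017,"ty":-0.045,"tz":-0.009},{"claw":-1,"tx":0.017,"ty":-0.045,"tz":-0.009},{"claw":-1,"tx":0.017,"ty":-0.045,"tz":-0.009},{"claw":-1,"tx":0.017,"ty":-0.045,"tz":-0.009}]'
python3 -m creep '[{"claw":-1,"tx":0.017,"ty":-0.045,"tz":-0.009},{"claw":-1,"tx":0.017,"ty":-0.045,"tz":-0.009},{"claw":-1,"tx":0.017,"ty":-0.045,"tz":-0.009},{"claw":-1,"tx":0.017,"ty":-0.045,"tz":-0.009},{"claw":-1}]'
```

```text
schema error: expected keys claw, tx, ty, tz, ax, ay, az
schema error: expected keys claw, tx, ty, tz, ax, ay, az
schema error: expected keys claw, tx, ty, tz, ax, ay, az
```

All keys are required.

```bash
python3 -m creep '[{"claw":-1,"tx":0,"ty":0,"tz":0,"ax":0,"ay":0,"az":0.95},{"claw":-1,"tx":0,"ty":0,"tz":0,"ax":0,"ay":0,"az":0.95},{"claw":-1,"tx":0,"ty":0,"tz":0,"ax":0,"ay":0,"az":0.95},{"claw":-1,"tx":0.017,"ty":-0.045,"tz":-0.009,"ax":0,"ay":0,"az":0},{"claw":-1,"tx":0.017,"ty":-0.045,"tz":-0.009,"ax":0,"ay":0,"az":0}]'
```

```text
t: 0.6
tcp_pos: [222.4, -512.2, 239.5]
orientation: [[0.994, -0.11, -0.0], [-0.11, -0.994, 0.002], [-0.0, -0.002, -1.0]]
contact_force: [0.3, -0.7, 0.4]
opening: 87.1
grasp_force: 0.0
```

```bash
python3 -m creep '[{"claw":-1,"tx":0.017,"ty":-0.045,"tz":-0.009,"ax":0,"ay":0,"az":0},{"claw":-1,"tx":0.017,"ty":-0.045,"tz":-0.009,"ax":0,"ay":0,"az":0},{"claw":-1,"tx":0.017,"ty":-0.045,"tz":-0.009,"ax":0,"ay":0,"az":0},{"claw":-1,"tx":0.017,"ty":-0.045,"tz":-0.009,"ax":0,"ay":0,"az":0},{"claw":-1,"tx":0.017,"ty":-0.045,"tz":-0.009,"ax":0,"ay":0,"az":0}]'
python3 -m creep '[{"claw":-1,"tx":0.017,"ty":-0.045,"tz":-0.009,"ax":0,"ay":0,"az":0},{"claw":-1,"tx":0.017,"ty":-0.045,"tz":-0.009,"ax":0,"ay":0,"az":0},{"claw":-1,"tx":0.017,"ty":-0.045,"tz":-0.009,"ax":0,"ay":0,"az":0},{"claw":-1,"tx":0.017,"ty":-0.045,"tz":-0.009,"ax":0,"ay":0,"az":0},{"claw":-1,"tx":0,"ty":0,"tz":0,"ax":0,"ay":0,"az":0}]'
python3 - <<'E'
from h import *
o=ctrl.get_obs();p,d=ctrl.snapshot('wrist');cv2.imwrite('pics/w1.png',p);np.savez('w1.npz',p=p,d=d,**{k:o[k] for k in('tcp_pos','orientation')})
E
```

```text
t: 1.1
tcp_pos: [331.5, -296.2, 285.6]
orientation: [[0.994, -0.108, -0.0], [-0.108, -0.994, 0.001], [-0.0, -0.001, -1.0]]
contact_force: [0.5, -0.1, -0.4]
opening: 87.0
grasp_force: 0.0
t: 1.6
tcp_pos: [419.8, -121.6, 322.5]
orientation: [[0.995, -0.099, 0.003], [-0.099, -0.995, 0.001], [0.002, -0.002, -1.0]]
contact_force: [-1.0, 0.2, 0.3]
opening: 86.7
grasp_force: 0.0
```

View pics/w1.png

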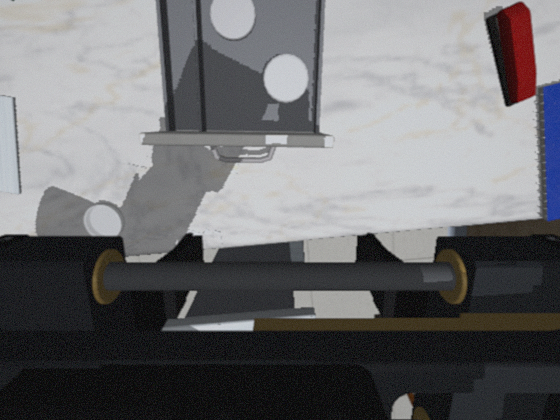

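The wrist view shows the drawer front's top edge from (142,137) to (332,140), the left wall near column 165, the divider near column 201 and the petri dish at (103,219). I'll take a second wrist view nearer the holder, then fit everything.

```bash
python3 -m creep '[{"claw":-1,"tx":0,"ty":-0.048,"tz":0,"ax":0,"ay":0,"az":0},{"claw":-1,"tx":0,"ty":-0.048,"tz":0,"ax":0,"ay":0,"az":0},{"claw":-1,"tx":0,"ty":-0.048,"tz":0,"ax":0,"ay":0,"az":0},{"claw":-1,"tx":0,"ty":-0.048,"tz":0,"ax":0,"ay":0,"az":0},{"claw":-1,"tx":0,"ty":-0.048,"tz":0,"ax":0,"ay":0,"az":0}]'
python3 -m creep '[{"claw":-1,"tx":0.02,"ty":-0.04,"tz":0,"ax":0,"ay":0,"az":0},{"claw":-1,"tx":0.02,"ty":-0.04,"tz":0,"ax":0,"ay":0,"az":0},{"claw":-1,"tx":0,"ty":0,"tz":0,"ax":0,"ay":0,"az":0}]'
python3 - <<'E'
from h import *
o=ctrl.get_obs();p,d=ctrl.snapshot('wrist');cv2.imwrite('pics/w2.png',p);np.savez('w2.npz',p=p,d=d,**{k:o[k] for k in('tcp_pos','orientation')})
np.set_printoptions(precision=1,suppress=True)
C={}
for n in('top0','scene0','w1','w2'):
    z=np.load(n+'.npz'); C[n]=cloud('wrist' if n[0]=='w' else n[:-1],z['d'],z if n[0]=='w' else None).reshape(-1,3)
    C[n]=C[n][~np.isnan(C[n]).any(1)]
np.savez('clouds.npz',**C)
def line(P):
    # robust 2D line
    q=cv2.fitLine(P[:,:2].astype(np.float32),cv2.DIST_HUBER,0,.01,.01).ravel(); return q
for n,P in C.items():
    m=(abs(P[:,0]-480)<60)&(P[:,1]>-230)&(P[:,1]<50)&(P[:,2]>92)&(P[:,2]<125)
    Q=P[m]
    if len(Q)<20: print(n,'few');continue
    q=line(Q); s=(Q[:,:2]-q[2:])@q[:2]; nn=np.array([-q[1],q[0]]);r=(Q[:,:2]-q[2:])@nn
    g=abs(r)<15; s,r=s[g],r[g]
    lo,hi=np.percentile(s,[1,99]);print(n,len(Q),'yaw',np.degrees(np.arctan2(q[1],q[0])),'ends',q[2:]+lo*q[:2],q[2:]+hi*q[:2],'r',np.percentile(r,[2,50,98]),'z',np.median(Q[:,2][g]))
E
```

```text
t: 2.15
tcp_pos: [443.7, 112.2, 321.1]
orientation: [[0.994, -0.11, -0.001], [-0.11, -0.994, -0.001], [-0.001, 0.001, -1.0]]
contact_force: [2.2, -0.1, 0.5]
opening: 86.9
grasp_force: 0.0
t: 2.45
tcp_pos: [495.0, 189.5, 320.7]
orientation: [[0.995, -0.104, 0.002], [-0.104, -0.995, 0.001], [0.002, -0.001, -1.0]]
contact_force: [-0.4, -1.0, -0.4]
opening: 87.1
grasp_force: 0.0
top0 517 yaw 83.50928 ends [ 461.4 -190. ] [487.6  40.3] r [-7.2 -0.   7.1] z 104.23970090130908
scene0 426 yaw 83.71149 ends [ 456.7 -185.1] [481.7  42.4] r [-11.3   0.    5.3] z 102.7952082494402
w1 2459 yaw 83.45828 ends [ 463.6 -188.4] [489.9  40.7] r [-7.1 -0.   7.4] z 104.2419399907833
w2 2139 yaw 83.574684 ends [ 468.5 -155.9] [491.1  44.2] r [-6.4 -0.   7.9] z 103.76780311890073
```

View pics/w2.png

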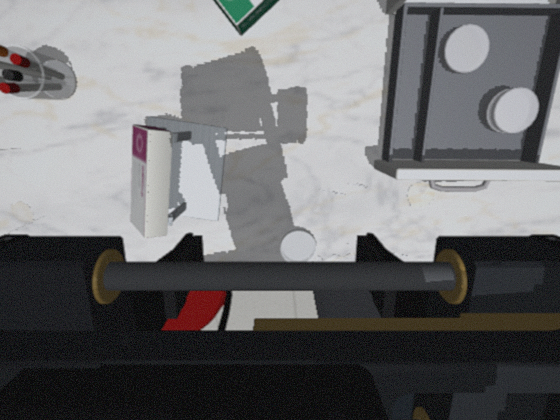

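The w2 view shows the carton's upper face from (150,127)–(170,135) to (133,232)–(165,235), and the slot between columns 390 and 430. Now I'll fit the walls and the carton.

```bash
cat > fit.py <<'E'
from h import *
from scipy.optimize import least_squares
from scipy.spatial.transform import Rotation as Ro
np.set_printoptions(precision=1,suppress=True,linewidth=160)
C=dict(np.load('clouds.npz'))
yaw=np.radians(-6.45); c=np.array([np.cos(yaw),np.sin(yaw)]); l=np.array([-c[1],c[0]])
F=np.array([476.,-74.5])  # mid of front top
for n in('top0','scene0','w1','w2'):
    P=C[n]; a=(P[:,:2]-F)@c; b=(P[:,:2]-F)@l
    m=(a>25)&(a<180)&(b>20)&(b<125)&(P[:,2]>32)&(P[:,2]<52)
    h,e=np.histogram(b[m],bins=np.arange(20,126,3)); print(n,'wall hist b',[(int(x),int(k)) for x,k in zip(e,h) if k>3])
    m=(a>25)&(a<150)&(b>60)&(b<98)&(P[:,2]<25); print('  floor z',np.median(P[m,2]))
hs=np.array([32.5,70.5,15])
def Rm(psi):
    # carton x = upslope, y = along, z = outward
    hx=np.array([np.cos(psi),np.sin(psi),0]); s,k=np.sin(np.radians(50)),np.cos(np.radians(50))
    x=k*hx+s*np.array([0,0,1]); z=-s*hx+k*np.array([0,0,1]); return np.stack([x,np.cross(z,x),z],1)
def sd(q,P):
    L=abs((P-q[:3])@Rm(q[3]))-hs
    return np.linalg.norm(np.maximum(L,0),axis=1)+np.minimum(L.max(1),0)
for names in(['top0'],['scene0'],['w2'],['top0','scene0','w2']):
    q=np.array([510,365,72,np.radians(-101.5)])
    P=np.concatenate([C[n] for n in names]); P=P[(P[:,0]>420)&(P[:,0]<600)&(P[:,1]>300)&(P[:,1]<450)&(P[:,2]>25)]
    for it in range(6):
        Q=P[abs(sd(q,P))<(25,20,15,10,10,10)[it]]
        q=least_squares(lambda x:sd(x,Q),q,loss='soft_l1',f_scale=2,x_scale=[1,1,1,.01]).x
    print(names,len(Q),q[:3],np.degrees(q[3]),'rms',np.sqrt(np.mean(sd(q,Q)**2)))
E
python3 fit.py
```

```text
top0 wall hist b [(56, 60), (59, 30), (101, 43), (104, 59), (107, 11)]
  floor z 11.522876023555916
scene0 wall hist b [(56, 28), (59, 32), (101, 23), (104, 45), (107, 14)]
  floor z -840.5633056262318
w1 wall hist b [(56, 299), (59, 240), (101, 181), (104, 387), (107, 146)]
  floor z 11.680828216755572
w2 wall hist b [(56, 60), (59, 429), (62, 200), (101, 4), (104, 227), (107, 479)]
  floor z 11.516875974260472
['top0'] 1062 [506.1 364.9  72.6] -104.21731754210089 rms 1.9784754820865809
['scene0'] 1172 [507.6 363.9  72.1] -104.40572553927399 rms 1.3065820308032774
['w2'] 4248 [509.5 365.8  72.3] -104.3131027988027 rms 0.919827629160775
['top0', 'scene0', 'w2'] 6482 [508.6 365.4  72.2] -104.19578827463219 rms 1.3970051469322033
```

Three separate fits agree to about 2–3 mm: carton centre (508.6, 365.4, 72.2) and upslope yaw -104.2°. The slot floor point is about (584, -4, 11.6) with yaw -6.45°. Now I'll turn the tool to the grasp tilt.

```bash
python3 -m creep '[{"claw":-1,"tx":0,"ty":0,"tz":0,"ax":0,"ay":0,"az":1},{"claw":-1,"tx":0,"ty":0,"tz":0,"ax":1,"ay":0,"az":0},{"claw":-1,"tx":0,"ty":0,"tz":0,"ax":1,"ay":0,"az":0},{"claw":-1,"tx":0,"ty":0,"tz":0,"ax":1,"ay":0,"az":0},{"claw":-1,"tx":0,"ty":0,"tz":0,"ax":1,"ay":0,"az":0}]'
python3 -m creep '[{"claw":-1,"tx":0,"ty":0,"tz":0,"ax":1,"ay":0,"az":0},{"claw":-1,"tx":0,"ty":0,"tz":0,"ax":0,"ay":0,"az":0}]'
cat >> h.py <<'E'
from scipy.spatial.transform import Rotation as Ro
def delta(p,R):
    o=ctrl.get_obs(); A=o['orientation']
    print('t %.2f'%o['t'],'tcp',o['tcp_pos'].round(1),'shift mm',(A.T@(np.array(p)-o['tcp_pos'])).round(1),'turn units',(Ro.from_matrix(A.T@R).as_rotvec(True)/8).round(3),'F',o['contact_force'].round(1),'open',round(o['opening'],1))
def up(yaw):
    a=np.radians(yaw);x=np.array([np.cos(a),np.sin(a),0]);z=np.array([0,0,-1.]);return np.stack([x,np.cross(z,x),z],1)
xc=np.array([-.1577,-.6231,.766]);yc=np.array([.9694,-.2453,0])
GR=np.stack([yc,np.cross(-xc,yc),-xc],1); G=np.array([508.6,365.4,72.2])+4.5*xc
E
python3 -c "
from h import *
delta(G+90*xc,GR)"
```

```text
t: 3.0
tcp_pos: [491.8, 185.2, 322.0]
orientation: [[0.969, -0.208, 0.134], [-0.247, -0.82, 0.517], [0.002, -0.534, -0.846]]
contact_force: [-0.2, 0.5, -0.7]
opening: 86.9
grasp_force: 0.0
t: 3.2
tcp_pos: [490.6, 183.2, 319.1]
orientation: [[0.968, -0.198, 0.157], [-0.252, -0.741, 0.623], [-0.007, -0.642, -0.767]]
contact_force: [0.2, -0.4, -0.6]
opening: 87.1
grasp_force: 0.0
t 3.20 tcp [490.6 183.2 319.1] shift mm [-27.   20.1 211. ] turn units [ 0.005  0.004 -0.071] F [ 0.2 -0.4 -0.6] open 87.1
```

```bash
python3 -m creep '[{"claw":-1,"tx":-0.006,"ty":0.004,"tz":0.042,"ax":0,"ay":0,"az":-0.07},{"claw":-1,"tx":-0.006,"ty":0.004,"tz":0.042,"ax":0,"ay":0,"az":0},{"claw":-1,"tx":-0.005,"ty":0.004,"tz":0.042,"ax":0,"ay":0,"az":0},{"claw":-1,"tx":-0.005,"ty":0.004,"tz":0.042,"ax":0,"ay":0,"az":0},{"claw":-1,"tx":-0.005,"ty":0.004,"tz":0.042,"ax":0,"ay":0,"az":0}]'
python3 -m creep '[{"claw":-1,"tx":0,"ty":0,"tz":0,"ax":0,"ay":0,"az":0},{"claw":-1,"tx":0,"ty":0,"tz":0,"ax":0,"ay":0,"az":0}]'
python3 - <<'E'
from h import *
delta(G,GR)
p,d=ctrl.snapshot('scene')
q,_=ctrl.snapshot('wrist')
cv2.imwrite('pics/s3.png',np.hstack([crop(p,120,260,210,350,2.8)[:390],cv2.resize(q,(400,300),interpolation=cv2.INTER_AREA)[:300] if 0 else np.vstack([cv2.resize(q,(400,300),interpolation=cv2.INTER_AREA),np.zeros((90,400,3),np.uint8)])]))
E
```

```text
t: 3.7
tcp_pos: [495.7, 310.1, 146.9]
orientation: [[0.971, -0.177, 0.158], [-0.237, -0.747, 0.622], [0.008, -0.641, -0.767]]
contact_force: [0.5, 0.0, 0.6]
opening: 87.2
grasp_force: 0.0
t: 3.9
tcp_pos: [494.9, 309.9, 147.6]
orientation: [[0.972, -0.177, 0.155], [-0.236, -0.746, 0.623], [0.005, -0.642, -0.767]]
contact_force: [0.1, -0.1, 0.1]
opening: 86.6
grasp_force: 0.0
t 3.90 tcp [494.9 309.9 147.6] shift mm [-0.2  4.7 90. ] turn units [0.007 0.017 0.079] F [ 0.1 -0.1  0.1] open 86.6
```

View pics/s3.png

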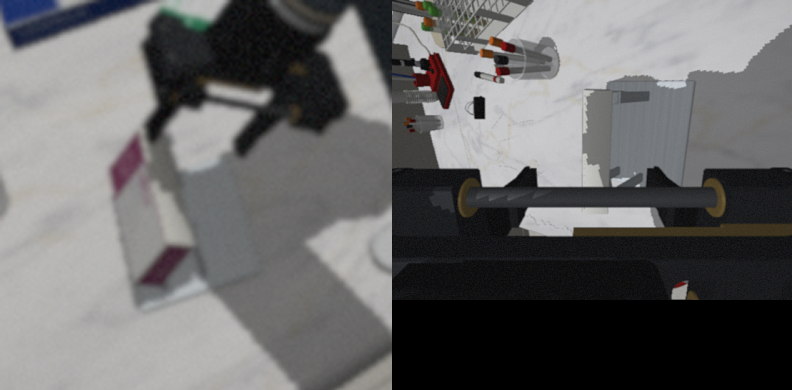

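Both fingers straddle the carton (fingertips near columns 530 and 655 in the wrist inset, carton at 583–608), matching the computed +4.7 mm. I'll advance.

```bash
python3 -m creep '[{"claw":-1,"tx":0,"ty":0.005,"tz":0.02,"ax":0,"ay":0,"az":0.08},{"claw":-1,"tx":0,"ty":0,"tz":0.02,"ax":0,"ay":0,"az":0},{"claw":-1,"tx":0,"ty":0,"tz":0.02,"ax":0,"ay":0,"az":0},{"claw":-1,"tx":0,"ty":0,"tz":0.02,"ax":0,"ay":0,"az":0},{"claw":-1,"tx":0,"ty":0,"tz":0.01,"ax":0,"ay":0,"az":0}]'
python3 -m creep '[{"claw":-1,"tx":0,"ty":0,"tz":0,"ax":0,"ay":0,"az":0},{"claw":-1,"tx":0,"ty":0,"tz":0,"ax":0,"ay":0,"az":0}]'
python3 -c "
from h import *
delta(G,GR)"
```

```text
t: 4.5
tcp_pos: [510.2, 362.0, 76.9]
orientation: [[0.969, -0.187, 0.16], [-0.246, -0.742, 0.624], [0.002, -0.644, -0.765]]
contact_force: [-0.3, -0.5, -0.5]
opening: 87.3
grasp_force: 0.0
t: 4.7
tcp_pos: [509.2, 361.7, 76.8]
orientation: [[0.969, -0.188, 0.159], [-0.246, -0.742, 0.623], [0.001, -0.643, -0.766]]
contact_force: [0.1, 0.4, -0.4]
opening: 87.0
grasp_force: 0.0
t 4.70 tcp [509.2 361.7  76.8] shift mm [-1.5  0.3  1.3] turn units [-0.005 -0.007  0.001] F [ 0.1  0.4 -0.4] open 87.0
```

```bash
python3 -m creep '[{"claw":1,"tx":-0.001,"ty":0,"tz":0.001,"ax":0,"ay":0,"az":0},{"claw":1,"tx":0,"ty":0,"tz":0,"ax":0,"ay":0,"az":0},{"claw":1,"tx":0,"ty":0,"tz":0,"ax":0,"ay":0,"az":0},{"claw":1,"tx":0,"ty":0,"tz":0,"ax":0,"ay":0,"az":0},{"claw":1,"tx":0,"ty":0,"tz":0,"ax":0,"ay":0,"az":0}]'
python3 -m creep '[{"claw":1,"tx":0,"ty":0,"tz":0,"ax":0,"ay":0,"az":0},{"claw":1,"tx":0,"ty":0,"tz":0,"ax":0,"ay":0,"az":0},{"claw":1,"tx":0,"ty":0,"tz":0,"ax":0,"ay":0,"az":0},{"claw":1,"tx":0,"ty":0,"tz":0,"ax":0,"ay":0,"az":0},{"claw":1,"tx":0,"ty":0,"tz":0,"ax":0,"ay":0,"az":0}]'
```

```text
t: 5.2
tcp_pos: [507.7, 362.9, 74.9]
orientation: [[0.969, -0.188, 0.157], [-0.245, -0.742, 0.623], [-0.001, -0.643, -0.766]]
contact_force: [-0.3, 0.4, -0.7]
opening: 54.7
grasp_force: 0.0
t: 5.7
tcp_pos: [507.9, 363.5, 75.1]
orientation: [[0.969, -0.188, 0.157], [-0.245, -0.742, 0.624], [-0.001, -0.644, -0.765]]
contact_force: [1.5, 2.3, 0.9]
opening: 29.4
grasp_force: 30.0
```

Gripped at 30 N. I'll draw it up the slope, slightly off the ribs.

```bash
python3 -m creep '[{"claw":1,"tx":0,"ty":-0.002,"tz":-0.008,"ax":0,"ay":0,"az":0},{"claw":1,"tx":0,"ty":-0.002,"tz":-0.015,"ax":0,"ay":0,"az":0},{"claw":1,"tx":0,"ty":0,"tz":-0.025,"ax":0,"ay":0,"az":0},{"claw":1,"tx":0,"ty":0,"tz":-0.03,"ax":0,"ay":0,"az":0},{"claw":1,"tx":0,"ty":0,"tz":-0.03,"ax":0,"ay":0,"az":0}]'
python3 -m creep '[{"claw":1,"tx":0,"ty":0,"tz":-0.03,"ax":0,"ay":0,"az":0},{"claw":1,"tx":0,"ty":0,"tz":-0.03,"ax":0,"ay":0,"az":0},{"claw":1,"tx":0,"ty":0,"tz":-0.03,"ax":0,"ay":0,"az":0},{"claw":1,"tx":0,"ty":0,"tz":-0.02,"ax":0,"ay":0,"az":0},{"claw":1,"tx":0,"ty":0,"tz":0,"ax":0,"ay":0,"az":0}]'
python3 -m creep '[{"claw":1,"tx":0,"ty":0,"tz":0,"ax":-0.9,"ay":0,"az":0},{"claw":1,"tx":0,"ty":0,"tz":0,"ax":-0.9,"ay":0,"az":0},{"claw":1,"tx":0,"ty":0,"tz":0,"ax":-0.9,"ay":0,"az":0},{"claw":1,"tx":0,"ty":0,"tz":0,"ax":-0.9,"ay":0,"az":0},{"claw":1,"tx":0,"ty":0,"tz":0,"ax":-0.9,"ay":0,"az":0}]'
python3 -m creep '[{"claw":1,"tx":0,"ty":0,"tz":0,"ax":-0.5,"ay":0,"az":-0.5},{"claw":1,"tx":0,"ty":0,"tz":0,"ax":0,"ay":0,"az":-0.5},{"claw":1,"tx":0,"ty":0,"tz":0,"ax":0,"ay":0,"az":0}]'
python3 -c "
from h import *
delta([584.2,-3.7,190],up(-6.45))"
```

```text
t: 6.2
tcp_pos: [490.4, 297.4, 160.3]
orientation: [[0.97, -0.189, 0.156], [-0.245, -0.744, 0.622], [-0.002, -0.641, -0.767]]
contact_force: [0.3, 0.8, -0.8]
opening: 29.9
grasp_force: 30.0
t: 6.7
tcp_pos: [474.9, 228.3, 245.9]
orientation: [[0.969, -0.188, 0.162], [-0.248, -0.743, 0.621], [0.004, -0.642, -0.767]]
contact_force: [-0.5, 0.2, -1.3]
opening: 29.5
grasp_force: 30.0
t: 7.2
tcp_pos: [473.6, 230.2, 244.0]
orientation: [[0.969, -0.245, 0.015], [-0.245, -0.967, 0.062], [-0.0, -0.064, -0.998]]
contact_force: [0.3, 0.0, -2.6]
opening: 29.9
grasp_force: 30.0
t: 7.5
tcp_pos: [473.0, 231.1, 243.0]
orientation: [[0.994, -0.106, -0.001], [-0.106, -0.994, -0.001], [-0.001, 0.001, -1.0]]
contact_force: [0.6, 0.2, -1.5]
opening: 30.1
grasp_force: 30.0
t 7.50 tcp [473.  231.1 243. ] shift mm [135.4 221.6  53. ] turn units [0.006 0.007 0.047] F [ 0.6  0.2 -1.5] open 30.1
```

```bash
python3 -m creep '[{"claw":1,"tx":0.015,"ty":0.025,"tz":0,"ax":0,"ay":0,"az":0.05},{"claw":1,"tx":0.02,"ty":0.034,"tz":0,"ax":0,"ay":0,"az":0},{"claw":1,"tx":0.023,"ty":0.038,"tz":0.01,"ax":0,"ay":0,"az":0},{"claw":1,"tx":0.023,"ty":0.038,"tz":0.01,"ax":0,"ay":0,"az":0},{"claw":1,"tx":0.023,"ty":0.038,"tz":0.01,"ax":0,"ay":0,"az":0}]'
python3 -m creep '[{"claw":1,"tx":0.02,"ty":0.034,"tz":0.01,"ax":0,"ay":0,"az":0},{"claw":1,"tx":0.012,"ty":0.015,"tz":0.013,"ax":0,"ay":0,"az":0},{"claw":1,"tx":0,"ty":0,"tz":0,"ax":0,"ay":0,"az":0},{"claw":1,"tx":0,"ty":0,"tz":0,"ax":0,"ay":0,"az":0}]'
python3 - <<'E'
from h import *
delta([584.2,-3.7,190],up(-6.45))
o=ctrl.get_obs();p,d=ctrl.snapshot('wrist');np.savez('w4.npz',p=p,d=d,**{k:o[k] for k in('tcp_pos','orientation')})
s,sdp=ctrl.snapshot('scene');np.savez('s4.npz',d=sdp)
a=cv2.resize(p,(400,300),interpolation=cv2.INTER_AREA);b=crop(s,200,340,110,250,400/140)[:400]
out=np.zeros((400,800,3),np.uint8);out[:300,:400]=a;out[:b.shape[0],400:400+b.shape[1]]=b[:,:400];cv2.imwrite('pics/w4.png',cv2.convertScaleAbs(out,alpha=1.4))
np.set_printoptions(precision=1,suppress=True,linewidth=160)
yaw=np.radians(-6.45); c=np.array([np.cos(yaw),np.sin(yaw)]); l=np.array([-c[1],c[0]]);S0=np.array([584.2,-3.7])
W=cloud('wrist',d,o).reshape(-1,3);V=cloud('scene',sdp).reshape(-1,3)
for n,P in(('w',W),('s',V)):
    P=P[~np.isnan(P).any(1)];a=(P[:,:2]-S0)@c;b=(P[:,:2]-S0)@l
    m=(abs(a)<110)&(abs(b)<35)&(P[:,2]>32)&(P[:,2]<50);h,e=np.histogram(b[m],bins=np.arange(-36,37,2));print(n,'walls',[(int(x),int(k)) for x,k in zip(e,h) if k>3])
    m=(a>-130)&(a<-80)&(b>-100)&(b<20)&(P[:,2]>95)&(P[:,2]<112);print(' front a',np.percentile(a[m],[3,50,97]) if m.sum()>10 else m.sum())
    m=(abs(a)<95)&(abs(b)<30)&(P[:,2]>145)&(P[:,2]<235);Q=np.c_[a,b,P[:,2]][m];print(' carton',len(Q),np.percentile(Q,[1,50,99],axis=0) if len(Q) else '')
E
```

```text
t: 8.0
tcp_pos: [557.6, 44.7, 213.5]
orientation: [[0.993, -0.117, 0.0], [-0.117, -0.993, 0.0], [0.0, -0.0, -1.0]]
contact_force: [0.3, 0.8, -0.6]
opening: 29.9
grasp_force: 30.0
t: 8.4
tcp_pos: [582.8, -5.4, 190.4]
orientation: [[0.993, -0.116, -0.002], [-0.116, -0.993, 0.001], [-0.002, -0.001, -1.0]]
contact_force: [-0.5, -0.4, -0.5]
opening: 30.2
grasp_force: 30.0
t 8.40 tcp [582.8  -5.4 190.4] shift mm [ 1.2 -1.9  0.4] turn units [-0.008  0.013 -0.03 ] F [-0.5 -0.4 -0.5] open 30.2
w walls [(-36, 7), (-34, 12), (-32, 13), (-30, 14), (-28, 14), (-26, 41), (-24, 88), (-22, 87), (-20, 14), (-18, 13), (-16, 14), (-14, 12), (-12, 12), (-10, 13), (-8, 18), (-6, 13), (-4, 13), (-2, 14), (0, 13), (2, 14), (4, 14), (6, 14), (8, 14), (10, 18), (12, 13), (14, 14), (16, 14), (18, 13), (20, 67), (22, 91), (24, 92), (26, 17), (28, 10), (30, 6), (32, 5), (34, 4)]
 front a [-104.8  -97.5  -91.7]
 carton 12048 [[-22.8 -24.2 196. ]
 [ 31.9  -1.6 219. ]
 [ 69.5  20.8 225.9]]
s walls [(-24, 7), (18, 5), (20, 24), (22, 41), (24, 22)]
 front a 0
 carton 41 [[ 11.9  10.5 155.6]
 [ 42.9  11.8 169.6]
 [ 64.2  17.4 191.2]]
```

View pics/w4.png

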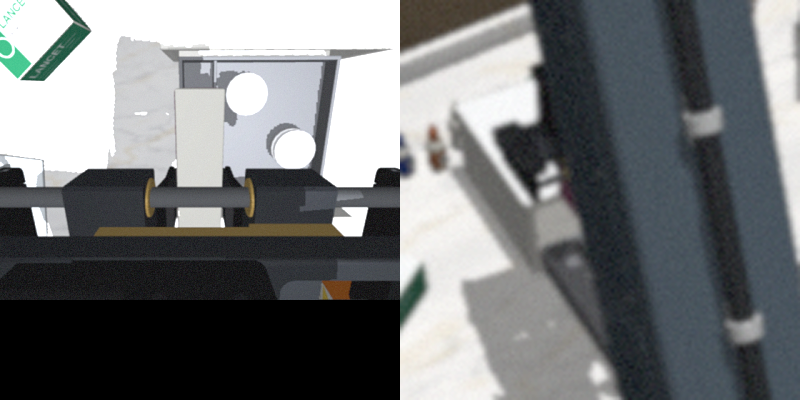

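The carton hangs centred over the slot (inset columns 176–223; walls measured at b = -23 and +23 mm, carton at about -1.6). I'll correct by 2 mm and lower it.

```bash
python3 -m creep '[{"claw":1,"tx":0.001,"ty":-0.002,"tz":0.02,"ax":0,"ay":0,"az":-0.03},{"claw":1,"tx":0,"ty":0,"tz":0.03,"ax":0,"ay":0,"az":0},{"claw":1,"tx":0,"ty":0,"tz":0.025,"ax":0,"ay":0,"az":0},{"claw":1,"tx":0,"ty":0,"tz":0.015,"ax":0,"ay":0,"az":0},{"claw":1,"tx":0,"ty":0,"tz":0,"ax":0,"ay":0,"az":0}]'
python3 -c "
from h import *
delta([584.4,-3.4,48],up(-6.45))"
```

```text
t: 9.0
tcp_pos: [583.2, -2.2, 100.0]
orientation: [[0.994, -0.109, -0.003], [-0.109, -0.994, 0.001], [-0.003, -0.001, -1.0]]
contact_force: [0.0, 0.3, -1.6]
opening: 29.6
grasp_force: 30.0
t 9.00 tcp [583.2  -2.2 100. ] shift mm [ 1.5  1.1 52. ] turn units [-0.004  0.023  0.024] F [ 0.   0.3 -1.6] open 29.6
```

```bash
python3 -m creep '[{"claw":1,"tx":0.001,"ty":0.001,"tz":0.015,"ax":0,"ay":0,"az":0},{"claw":1,"tx":0,"ty":0,"tz":0.012,"ax":0,"ay":0,"az":0},{"claw":1,"tx":0,"ty":0,"tz":0.01,"ax":0,"ay":0,"az":0},{"claw":1,"tx":0,"ty":0,"tz":0.008,"ax":0,"ay":0,"az":0},{"claw":1,"tx":0,"ty":0,"tz":0,"ax":0,"ay":0,"az":0}]'
python3 -c "
from h import *
delta([584.4,-3.4,48],up(-6.45))"
```

```text
t: 9.5
tcp_pos: [585.4, -5.2, 55.3]
orientation: [[0.994, -0.111, -0.001], [-0.111, -0.994, 0.0], [-0.001, -0.0, -1.0]]
contact_force: [0.3, -0.8, -2.1]
opening: 29.9
grasp_force: 30.0
t 9.50 tcp [585.4  -5.2  55.3] shift mm [-1.2 -1.6  7.3] turn units [-0.001  0.008  0.01 ] F [ 0.3 -0.8 -2.1] open 29.9
```

```bash
python3 -m creep '[{"claw":1,"tx":0,"ty":-0.001,"tz":0.003,"ax":0,"ay":0,"az":0},{"claw":1,"tx":0,"ty":0,"tz":0.002,"ax":0,"ay":0,"az":0},{"claw":1,"tx":0,"ty":0,"tz":0,"ax":0,"ay":0,"az":0}]'
python3 -m creep '[{"claw":1,"tx":0,"ty":0,"tz":0.0015,"ax":0,"ay":0,"az":0},{"claw":1,"tx":0,"ty":0,"tz":0,"ax":0,"ay":0,"az":0}]'
```

```text
t: 9.8
tcp_pos: [586.6, -4.3, 51.6]
orientation: [[0.994, -0.111, 0.002], [-0.111, -0.994, -0.0], [0.002, 0.0, -1.0]]
contact_force: [-0.6, 0.0, -1.9]
opening: 29.8
grasp_force: 30.0
t: 10.0
tcp_pos: [586.5, -4.3, 50.2]
orientation: [[0.994, -0.111, 0.002], [-0.111, -0.994, -0.0], [0.002, 0.0, -1.0]]
contact_force: [-0.8, -0.2, -0.7]
opening: 29.9
grasp_force: 30.0
```

```bash
python3 -m creep '[{"claw":1,"tx":0,"ty":0,"tz":0.001,"ax":0,"ay":0,"az":0},{"claw":1,"tx":0,"ty":0,"tz":0,"ax":0,"ay":0,"az":0}]'
python3 -m creep '[{"claw":1,"tx":0,"ty":0,"tz":0.001,"ax":0,"ay":0,"az":0},{"claw":1,"tx":0,"ty":0,"tz":0,"ax":0,"ay":0,"az":0}]'
```

```text
t: 10.2
tcp_pos: [586.5, -4.3, 49.1]
orientation: [[0.994, -0.111, 0.002], [-0.111, -0.994, -0.0], [0.002, 0.0, -1.0]]
contact_force: [-0.4, -0.0, -1.9]
opening: 29.5
grasp_force: 30.0
t: 10.4
tcp_pos: [586.6, -4.3, 48.1]
orientation: [[0.994, -0.111, 0.002], [-0.111, -0.994, -0.0], [0.002, 0.0, -1.0]]
contact_force: [-0.0, -0.1, -0.7]
opening: 29.6
grasp_force: 30.0
```

```bash
python3 -m creep '[{"claw":1,"tx":0,"ty":0,"tz":0.001,"ax":0,"ay":0,"az":0},{"claw":1,"tx":0,"ty":0,"tz":0,"ax":0,"ay":0,"az":0}]'
python3 -m creep '[{"claw":1,"tx":0,"ty":0,"tz":0.001,"ax":0,"ay":0,"az":0},{"claw":1,"tx":0,"ty":0,"tz":0,"ax":0,"ay":0,"az":0}]'
```

```text
t: 10.6
tcp_pos: [586.8, -4.3, 47.8]
orientation: [[0.994, -0.111, 0.002], [-0.111, -0.994, -0.0], [0.002, 0.0, -1.0]]
contact_force: [0.9, 0.3, 4.2]
opening: 29.7
grasp_force: 30.0
t: 10.8
tcp_pos: [587.4, -4.4, 47.8]
orientation: [[0.994, -0.111, 0.004], [-0.111, -0.994, -0.001], [0.004, 0.0, -1.0]]
contact_force: [0.2, 0.0, 10.6]
opening: 29.9
grasp_force: 30.0
```

Contact with the floor. I'll relax 1 mm, then release with a partial opening.

```bash
python3 -m creep '[{"claw":1,"tx":0,"ty":0,"tz":-0.001,"ax":0,"ay":0,"az":0},{"claw":-0.1,"tx":0,"ty":0,"tz":0,"ax":0,"ay":0,"az":0},{"claw":-0.1,"tx":0,"ty":0,"tz":0,"ax":0,"ay":0,"az":0},{"claw":-0.1,"tx":0,"ty":0,"tz":0,"ax":0,"ay":0,"az":0},{"claw":-0.1,"tx":0,"ty":0,"tz":0,"ax":0,"ay":0,"az":0}]'
python3 -m creep '[{"claw":-0.1,"tx":0,"ty":0,"tz":-0.005,"ax":0,"ay":0,"az":0},{"claw":-0.1,"tx":0,"ty":0,"tz":-0.01,"ax":0,"ay":0,"az":0},{"claw":-0.1,"tx":0,"ty":0,"tz":-0.02,"ax":0,"ay":0,"az":0},{"claw":-0.1,"tx":0,"ty":0,"tz":-0.03,"ax":0,"ay":0,"az":0},{"claw":-0.1,"tx":0,"ty":0,"tz":-0.04,"ax":0,"ay":0,"az":0}]'
python3 -m creep '[{"claw":-0.1,"tx":0,"ty":0,"tz":-0.04,"ax":0,"ay":0,"az":0},{"claw":-0.1,"tx":0,"ty":0,"tz":-0.04,"ax":0,"ay":0,"az":0},{"claw":-0.1,"tx":0,"ty":0,"tz":-0.03,"ax":0,"ay":0,"az":0},{"claw":-0.1,"tx":0,"ty":0,"tz":0,"ax":0,"ay":0,"az":0}]'
python3 - <<'E'
from h import *
o=ctrl.get_obs();p,d=ctrl.snapshot('wrist');cv2.imwrite('pics/w5.png',p)
np.set_printoptions(precision=1,suppress=True,linewidth=160)
yaw=np.radians(-6.45); c=np.array([np.cos(yaw),np.sin(yaw)]); l=np.array([-c[1],c[0]]);S0=np.array([584.2,-3.7])
P=cloud('wrist',d,o).reshape(-1,3);P=P[~np.isnan(P).any(1)];a=(P[:,:2]-S0)@c;b=(P[:,:2]-S0)@l
m=(abs(a)<100)&(abs(b)<25)&(P[:,2]>60)&(P[:,2]<95);Q=np.c_[a,b,P[:,2]][m];print('carton',len(Q),np.percentile(Q,[1,50,99],axis=0))
m=(a>-130)&(a<-80)&(b>-170)&(b<20)&(P[:,2]>95)&(P[:,2]<112);print(' front a',np.percentile(a[m],[3,50,97]))
E
```

```text
t: 11.3
tcp_pos: [586.2, -4.3, 46.7]
orientation: [[0.994, -0.111, 0.001], [-0.111, -0.994, -0.0], [0.001, 0.0, -1.0]]
contact_force: [-0.6, -0.0, -0.2]
opening: 46.6
grasp_force: 0.0
t: 11.8
tcp_pos: [585.1, -4.0, 152.5]
orientation: [[0.994, -0.111, -0.002], [-0.111, -0.994, 0.0], [-0.002, -0.0, -1.0]]
contact_force: [0.4, 0.4, 0.0]
opening: 48.1
grasp_force: 0.0
t: 12.2
tcp_pos: [589.3, -4.7, 268.4]
orientation: [[0.994, -0.111, 0.014], [-0.111, -0.994, -0.003], [0.014, 0.001, -1.0]]
contact_force: [0.1, 0.9, -0.7]
opening: 47.9
grasp_force: 0.0
carton 3148 [[-91.3 -15.2  62.3]
 [  6.8   0.2  76.3]
 [ 73.2  15.4  78. ]]Traceback (most recent call last):
  File "<stdin>", line 7, in <module>
    return _quantile_unchecked(
        a, q, axis, out, overwrite_input, method, keepdims, weights)
    return _ureduce(a,
                    func=_quantile_ureduce_func,
    ...<5 lines>...
                    overwrite_input=overwrite_input,
                    method=method)
    r = func(a, **kwargs)
    result = _quantile(arr,
                       quantiles=q,
    ...<2 lines>...
                       out=out,
                       weights=wgt)
    slices_having_nans = np.isnan(arr[-1, ...])
                                  ~~~^^^^^^^^^
IndexError: index -1 is out of bounds for axis 0 with size 0
```

View pics/w5.png

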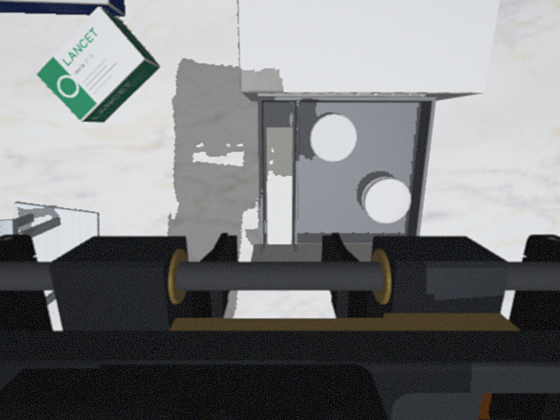

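The carton stands upright in the slot (pixels (268–295, 125–245)). Its top is at z≈77 and it spans b = -15…+15, clear of both walls. Next I'll close the fingers and go in front of the drawer.

```bash
python3 -m creep '[{"claw":1,"tx":-0.04,"ty":0.015,"tz":0,"ax":0,"ay":0.1,"az":0},{"claw":1,"tx":-0.045,"ty":0.015,"tz":0,"ax":0,"ay":0,"az":0},{"claw":1,"tx":-0.045,"ty":0.015,"tz":0,"ax":0,"ay":0,"az":0},{"claw":1,"tx":-0.045,"ty":0.01,"tz":0.015,"ax":0,"ay":0,"az":0},{"claw":1,"tx":0,"ty":0,"tz":0,"ax":0,"ay":0,"az":0}]'
python3 -c "
from h import *
delta([424.3,-68.7,73],up(-6.45))"
```

```text
t: 12.75
tcp_pos: [393.5, -35.7, 240.4]
orientation: [[0.994, -0.112, -0.004], [-0.112, -0.994, 0.005], [-0.005, -0.005, -1.0]]
contact_force: [0.0, -0.6, -0.9]
opening: 15.8
grasp_force: 0.0
t 12.75 tcp [393.5 -35.7 240.4] shift mm [ 35.1  30.1 167.1] turn units [-0.034  0.036 -0.   ] F [ 0.  -0.6 -0.9] open 15.8
```

```bash
python3 -m creep '[{"claw":1,"tx":0.01,"ty":0.015,"tz":0.03,"ax":0,"ay":0,"az":0},{"claw":1,"tx":0.01,"ty":0.015,"tz":0.04,"ax":0,"ay":0,"az":0},{"claw":1,"tx":0.005,"ty":0,"tz":0.04,"ax":0,"ay":0,"az":0},{"claw":1,"tx":0,"ty":0,"tz":0.035,"ax":0,"ay":0,"az":0},{"claw":1,"tx":0,"ty":0,"tz":0.02,"ax":0,"ay":0,"az":0}]'
python3 -m creep '[{"claw":1,"tx":0,"ty":0,"tz":0,"ax":0,"ay":0,"az":0},{"claw":1,"tx":0,"ty":0,"tz":0,"ax":0,"ay":0,"az":0}]'
python3 -c "
from h import *
delta([451.7,-71.8,73],up(-6.45))"
```

```text
t: 13.25
tcp_pos: [428.2, -71.5, 77.2]
orientation: [[0.994, -0.111, 0.009], [-0.111, -0.994, 0.001], [0.009, -0.002, -1.0]]
contact_force: [-0.2, 0.7, -0.0]
opening: 0.5
grasp_force: 0.0
t: 13.45
tcp_pos: [429.7, -72.0, 79.9]
orientation: [[0.994, -0.111, 0.013], [-0.111, -0.994, -0.001], [0.013, -0.001, -1.0]]
contact_force: [0.6, 0.3, 0.7]
opening: 0.6
grasp_force: 0.0
t 13.45 tcp [429.7 -72.   79.9] shift mm [21.7 -2.7  7.2] turn units [-0.005 -0.094  0.011] F [0.6 0.3 0.7] open 0.6
```

```bash
python3 -m creep '[{"claw":1,"tx":0.006,"ty":-0.001,"tz":0.003,"ax":0,"ay":-0.09,"az":0},{"claw":1,"tx":0.006,"ty":-0.001,"tz":0.003,"ax":0,"ay":0,"az":0},{"claw":1,"tx":0.004,"ty":0,"tz":0,"ax":0,"ay":0,"az":0},{"claw":1,"tx":0.003,"ty":0,"tz":0,"ax":0,"ay":0,"az":0},{"claw":1,"tx":0.003,"ty":0,"tz":0,"ax":0,"ay":0,"az":0}]'
python3 -m creep '[{"claw":1,"tx":0.003,"ty":0,"tz":0,"ax":0,"ay":0,"az":0},{"claw":1,"tx":0.003,"ty":0,"tz":0,"ax":0,"ay":0,"az":0},{"claw":1,"tx":0.003,"ty":0,"tz":0,"ax":0,"ay":0,"az":0},{"claw":1,"tx":0.003,"ty":0,"tz":0,"ax":0,"ay":0,"az":0},{"claw":1,"tx":0.003,"ty":0,"tz":0,"ax":0,"ay":0,"az":0}]'
```

```text
t: 13.95
tcp_pos: [453.1, -72.9, 74.9]
orientation: [[0.994, -0.111, 0.004], [-0.111, -0.994, -0.001], [0.004, 0.0, -1.0]]
contact_force: [0.5, 0.5, -0.3]
opening: 0.7
grasp_force: 0.0
t: 14.45
tcp_pos: [467.2, -74.4, 74.5]
orientation: [[0.994, -0.111, 0.002], [-0.111, -0.994, -0.0], [0.002, -0.0, -1.0]]
contact_force: [-1.9, -0.6, 0.9]
opening: 0.7
grasp_force: 0.8
```

```bash
python3 -m creep '[{"claw":1,"tx":0.004,"ty":0,"tz":0,"ax":0,"ay":0,"az":0},{"claw":1,"tx":0.005,"ty":0,"tz":0,"ax":0,"ay":0,"az":0},{"claw":1,"tx":0.006,"ty":0,"tz":0,"ax":0,"ay":0,"az":0},{"claw":1,"tx":0.006,"ty":0,"tz":0,"ax":0,"ay":0,"az":0},{"claw":1,"tx":0.006,"ty":0,"tz":0,"ax":0,"ay":0,"az":0}]'
python3 -m creep '[{"claw":1,"tx":0.006,"ty":0,"tz":0,"ax":0,"ay":0,"az":0},{"claw":1,"tx":0.006,"ty":0,"tz":0,"ax":0,"ay":0,"az":0},{"claw":1,"tx":0.006,"ty":0,"tz":0,"ax":0,"ay":0,"az":0},{"claw":1,"tx":0.006,"ty":0,"tz":0,"ax":0,"ay":0,"az":0},{"claw":1,"tx":0.006,"ty":0,"tz":0,"ax":0,"ay":0,"az":0}]'
python3 - <<'E'
from h import *
o=ctrl.get_obs();p,d=ctrl.snapshot('top');np.set_printoptions(precision=1,suppress=True)
q,e=ctrl.snapshot('wrist');cv2.imwrite('pics/w6.png',q)
yaw=np.radians(-6.45); c=np.array([np.cos(yaw),np.sin(yaw)]); l=np.array([-c[1],c[0]]);F=np.array([476,-74.5])
C=dict(top=cloud('top',d),w=cloud('wrist',e,o));T=np.load('clouds.npz');C['top0']=T['top0'];C['w2']=T['w2']
print('tcp a',(o['tcp_pos'][:2]-F)@c,'b',(o['tcp_pos'][:2]-F)@l,o['contact_force'])
for n,P in C.items():
    P=P.reshape(-1,3);P=P[~np.isnan(P).any(1)];a=(P[:,:2]-F)@c;b=(P[:,:2]-F)@l
    s=(P[:,2]>98)&(P[:,2]<125)
    m=s&(abs(b)<110)&(abs(b)>75)
    h,ed=np.histogram(a[m],bins=np.arange(-20,260,5));print(n,[(int(x),int(k)) for x,k in zip(ed,h) if k>3][:14])
E
```

```text
t: 14.95
tcp_pos: [494.7, -77.5, 74.5]
orientation: [[0.994, -0.111, 0.003], [-0.111, -0.994, -0.0], [0.003, -0.0, -1.0]]
contact_force: [-1.6, -0.2, -0.9]
opening: 0.2
grasp_force: 0.9
t: 15.45
tcp_pos: [524.5, -80.9, 74.6]
orientation: [[0.994, -0.111, 0.003], [-0.111, -0.994, -0.0], [0.003, 0.0, -1.0]]
contact_force: [-1.4, 0.5, -1.7]
opening: 0.6
grasp_force: 0.9
tcp a 48.934245851259476 b -0.8840376371950232 [-1.4  0.5 -1.7]
top [(55, 4), (60, 14), (65, 10), (70, 8), (205, 55), (210, 50), (215, 54), (220, 50), (225, 51), (230, 49), (235, 51), (240, 51), (245, 44), (250, 49)]
w [(60, 936), (65, 1518), (70, 1723), (75, 669)]
top0 [(-10, 36), (-5, 54), (0, 52), (5, 10), (205, 56), (210, 52), (215, 50), (220, 49), (225, 54), (230, 48), (235, 50), (240, 52), (245, 51), (250, 46)]
w2 [(-10, 36), (-5, 140), (0, 135), (5, 103)]
```

View pics/w6.png

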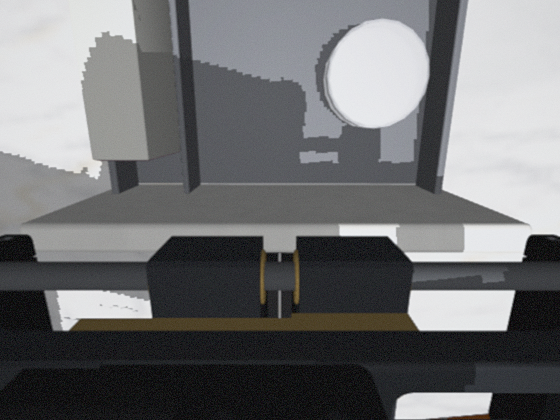

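The wrist view shows the front following the fingers. The carton is still upright in the slot (top face at columns 90–150, right face to 180). The cabinet face is at a≈205, so about 128 mm remain. I'll continue.

```bash
python3 -m creep '[{"claw":1,"tx":0.006,"ty":0,"tz":0,"ax":0,"ay":0,"az":0},{"claw":1,"tx":0.006,"ty":0,"tz":0,"ax":0,"ay":0,"az":0},{"claw":1,"tx":0.006,"ty":0,"tz":0,"ax":0,"ay":0,"az":0},{"claw":1,"tx":0.006,"ty":0,"tz":0,"ax":0,"ay":0,"az":0},{"claw":1,"tx":0.006,"ty":0,"tz":0,"ax":0,"ay":0,"az":0}]'
python3 -m creep '[{"claw":1,"tx":0.006,"ty":0,"tz":0,"ax":0,"ay":0,"az":0},{"claw":1,"tx":0.006,"ty":0,"tz":0,"ax":0,"ay":0,"az":0},{"claw":1,"tx":0.006,"ty":0,"tz":0,"ax":0,"ay":0,"az":0},{"claw":1,"tx":0.006,"ty":0,"tz":0,"ax":0,"ay":0,"az":0},{"claw":1,"tx":0.006,"ty":0,"tz":0,"ax":0,"ay":0,"az":0}]'
python3 -m creep '[{"claw":1,"tx":0.006,"ty":0,"tz":0,"ax":0,"ay":0,"az":0},{"claw":1,"tx":0.006,"ty":0,"tz":0,"ax":0,"ay":0,"az":0},{"claw":1,"tx":0.006,"ty":0,"tz":0,"ax":0,"ay":0,"az":0},{"claw":1,"tx":0.006,"ty":0,"tz":0,"ax":0,"ay":0,"az":0},{"claw":1,"tx":0.006,"ty":0,"tz":0,"ax":0,"ay":0,"az":0}]'
python3 -c "
from h import *
F=np.array([476,-74.5]);y=np.radians(-6.45);o=ctrl.get_obs();print('a',(o['tcp_pos'][:2]-F)@[np.cos(y),np.sin(y)],'b',(o['tcp_pos'][:2]-F)@[-np.sin(y),np.cos(y)])"
```

```text
t: 16.05
tcp_pos: [554.6, -84.3, 74.9]
orientation: [[0.994, -0.111, 0.003], [-0.111, -0.994, -0.001], [0.003, 0.0, -1.0]]
contact_force: [-2.4, -0.3, 0.1]
opening: 0.2
grasp_force: 0.9
t: 16.55
tcp_pos: [584.2, -87.6, 74.9]
orientation: [[0.994, -0.111, 0.003], [-0.111, -0.994, -0.001], [0.003, 0.0, -1.0]]
contact_force: [-2.9, 0.0, 0.9]
opening: 0.3
grasp_force: 0.9
t: 17.05
tcp_pos: [614.0, -90.9, 74.9]
orientation: [[0.994, -0.111, 0.003], [-0.111, -0.994, -0.0], [0.003, 0.0, -1.0]]
contact_force: [-1.7, -0.5, 0.3]
opening: 0.4
grasp_force: 0.9
a 138.92578077414944 b -0.7595416506057049
```

About 35–40 mm remain, so I'll slow down.

```bash
python3 -m creep '[{"claw":1,"tx":0.005,"ty":0,"tz":0,"ax":0,"ay":0,"az":0},{"claw":1,"tx":0.005,"ty":0,"tz":0,"ax":0,"ay":0,"az":0},{"claw":1,"tx":0.004,"ty":0,"tz":0,"ax":0,"ay":0,"az":0},{"claw":1,"tx":0.003,"ty":0,"tz":0,"ax":0,"ay":0,"az":0},{"claw":1,"tx":0.003,"ty":0,"tz":0,"ax":0,"ay":0,"az":0}]'
python3 -m creep '[{"claw":1,"tx":0.002,"ty":0,"tz":0,"ax":0,"ay":0,"az":0},{"claw":1,"tx":0.002,"ty":0,"tz":0,"ax":0,"ay":0,"az":0},{"claw":1,"tx":0.002,"ty":0,"tz":0,"ax":0,"ay":0,"az":0},{"claw":1,"tx":0.002,"ty":0,"tz":0,"ax":0,"ay":0,"az":0},{"claw":1,"tx":0.002,"ty":0,"tz":0,"ax":0,"ay":0,"az":0}]'
```

```text
t: 17.55
tcp_pos: [633.5, -93.0, 74.9]
orientation: [[0.994, -0.111, 0.003], [-0.111, -0.994, -0.0], [0.003, 0.0, -1.0]]
contact_force: [-2.5, -0.5, -0.9]
opening: 0.5
grasp_force: 0.8
t: 18.05
tcp_pos: [643.4, -94.1, 75.0]
orientation: [[0.994, -0.111, 0.003], [-0.111, -0.994, -0.0], [0.003, 0.0, -1.0]]
contact_force: [-1.6, -0.4, -0.9]
opening: 0.4
grasp_force: 0.8
```

```bash
python3 -m creep '[{"claw":1,"tx":0.002,"ty":0,"tz":0,"ax":0,"ay":0,"az":0},{"claw":1,"tx":0.002,"ty":0,"tz":0,"ax":0,"ay":0,"az":0},{"claw":1,"tx":0.001,"ty":0,"tz":0,"ax":0,"ay":0,"az":0}]'
```

```text
t: 18.35
tcp_pos: [648.7, -94.6, 75.1]
orientation: [[0.994, -0.111, 0.003], [-0.111, -0.994, -0.0], [0.003, 0.0, -1.0]]
contact_force: [-1.1, -0.3, -2.0]
opening: 0.5
grasp_force: 0.8
```

```bash
python3 -m creep '[{"claw":1,"tx":0.001,"ty":0,"tz":0,"ax":0,"ay":0,"az":0},{"claw":1,"tx":0.001,"ty":0,"tz":0,"ax":0,"ay":0,"az":0},{"claw":1,"tx":0.001,"ty":0,"tz":0,"ax":0,"ay":0,"az":0}]'
```

```text
t: 18.65
tcp_pos: [651.3, -95.0, 75.1]
orientation: [[0.994, -0.111, 0.003], [-0.111, -0.994, -0.0], [0.003, 0.0, -1.0]]
contact_force: [-1.5, -0.5, -1.0]
opening: 0.4
grasp_force: 0.8
```

```bash
python3 -m creep '[{"claw":1,"tx":0.001,"ty":0,"tz":0,"ax":0,"ay":0,"az":0},{"claw":1,"tx":0.001,"ty":0,"tz":0,"ax":0,"ay":0,"az":0},{"claw":1,"tx":0.001,"ty":0,"tz":0,"ax":0,"ay":0,"az":0}]'
```

```text
t: 18.95
tcp_pos: [652.6, -95.1, 75.1]
orientation: [[0.994, -0.111, -0.001], [-0.111, -0.994, 0.0], [-0.001, -0.0, -1.0]]
contact_force: [-7.1, -0.5, 4.1]
opening: 0.7
grasp_force: 3.4
```

The force is rising at a≈178, as expected for fully shut. One firm millimetre or two more, then I'll back off gently.

```bash
python3 -m creep '[{"claw":1,"tx":0.001,"ty":0,"tz":0,"ax":0,"ay":0,"az":0},{"claw":1,"tx":0.001,"ty":0,"tz":0,"ax":0,"ay":0,"az":0},{"claw":1,"tx":0,"ty":0,"tz":0,"ax":0,"ay":0,"az":0}]'
python3 -m creep '[{"claw":1,"tx":-0.002,"ty":0,"tz":0,"ax":0,"ay":0,"az":0},{"claw":1,"tx":-0.003,"ty":0,"tz":0,"ax":0,"ay":0,"az":0},{"claw":1,"tx":-0.015,"ty":0,"tz":0,"ax":0,"ay":0,"az":0},{"claw":1,"tx":-0.03,"ty":0,"tz":0,"ax":0,"ay":0,"az":0},{"claw":1,"tx":-0.04,"ty":0,"tz":-0.01,"ax":0,"ay":0,"az":0}]'
python3 -m creep '[{"claw":1,"tx":-0.03,"ty":0,"tz":-0.03,"ax":0,"ay":0,"az":0},{"claw":1,"tx":-0.03,"ty":0,"tz":-0.035,"ax":0,"ay":0,"az":0},{"claw":1,"tx":0,"ty":0,"tz":-0.04,"ax":0,"ay":0,"az":0},{"claw":1,"tx":0,"ty":0,"tz":-0.03,"ax":0,"ay":0,"az":0},{"claw":1,"tx":0,"ty":0,"tz":0,"ax":0,"ay":0,"az":0}]'
python3 - <<'E'
from h import *
o=ctrl.get_obs();q,e=ctrl.snapshot('wrist');p,d=ctrl.snapshot('top')
np.savez('end.npz',d=d)
out=np.zeros((600,560,3),np.uint8);out[:300]=cv2.resize(q,(400,300))[:, :0].shape and np.hstack([cv2.resize(q,(400,300)),np.zeros((300,160,3),np.uint8)]);out[300:]=p[:300];cv2.imwrite('pics/end.png',out)
y=np.radians(-6.45);c=np.array([np.cos(y),np.sin(y)]);l=np.array([-c[1],c[0]]);F=np.array([476,-74.5])
for n,P in(('w',cloud('wrist',e,o)),('t',cloud('top',d))):
    P=P.reshape(-1,3);P=P[~np.isnan(P).any(1)];a=(P[:,:2]-F)@c;b=(P[:,:2]-F)@l
    m=(abs(b)<108)&(P[:,2]>92)&(P[:,2]<125)&(a>150)&(a<260);h,ed=np.histogram(a[m],bins=np.arange(150,260,3));print(n,[(int(x),int(k),int(np.median(P[m&(a>=x)&(a<x+3),2]))) for x,k in zip(ed,h) if k>3][:14])
E
```

```text
t: 19.25
tcp_pos: [652.6, -95.1, 75.1]
orientation: [[0.994, -0.11, -0.005], [-0.11, -0.994, 0.001], [-0.006, -0.0, -1.0]]
contact_force: [-9.7, -1.0, 5.2]
opening: 0.6
grasp_force: 4.7
t: 19.75
tcp_pos: [568.7, -86.3, 84.7]
orientation: [[0.994, -0.111, 0.008], [-0.111, -0.994, -0.002], [0.008, 0.001, -1.0]]
contact_force: [-0.4, 0.4, 0.1]
opening: 0.4
grasp_force: 0.0
t: 20.25
tcp_pos: [511.4, -80.4, 225.0]
orientation: [[0.994, -0.111, 0.017], [-0.111, -0.994, -0.006], [0.018, 0.004, -1.0]]
contact_force: [0.5, -0.3, -0.6]
opening: 0.6
grasp_force: 0.0
w [(189, 1959, 101), (192, 1124, 104), (195, 1046, 104), (198, 1069, 104), (201, 903, 104), (204, 52, 102)]
t [(186, 83, 100), (189, 99, 104), (192, 91, 104), (195, 86, 104), (198, 92, 104), (201, 52, 102), (204, 91, 112), (207, 94, 115), (210, 92, 114), (213, 94, 114), (216, 95, 114), (219, 96, 114), (222, 93, 114), (225, 97, 114)]
```

View pics/end.png

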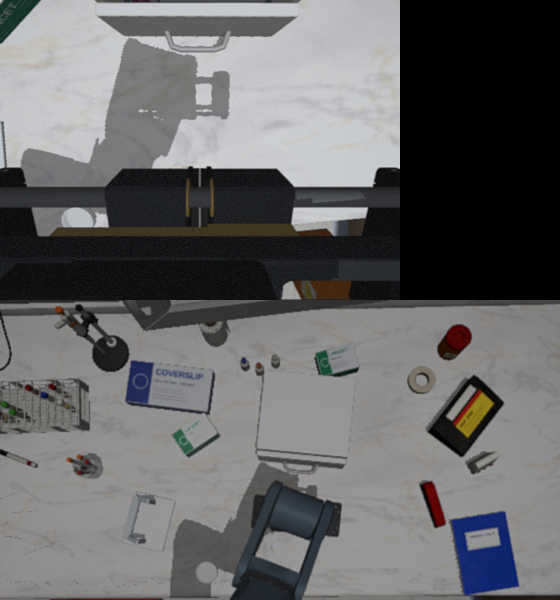

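The drawer is flush: its front spans a = 188–203 mm and the cabinet starts at about 204. The holder is empty at (148,520). The stapler (432,503), low carton (195,435) and petri dish (207,572) are where they were, and the arm is clear of everything.

```bash
python3 -c "
from cell import ctrl
print(ctrl.sign_off())"
```

```text
the job is handed in; nothing more can be done
None
```

The job is handed in at about 20 s: the carton stood upright in the slot when last seen partway through closing, the drawer was pushed gently until flush with the cabinet, and the stapler, squat carton and petri dish were not touched.

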